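Index the caseback press to the third watch and close it

TASK

Gently push the upright pins of the press's turret to turn it clockwise (seen from above), click by click, letting the first, then the second, then the third of its five watches come to rest under the ram, without running on to the fourth. Then press the ram's knob straight down, firmly but gently (no more than 30 N), until the third watch's caseback is fully home, and let the ram spring back up. Leave the other casebacks and the things on the desk alone.

Things in the scene. Friction and masses are not known exactly. Their poses are not given: they have to be found in the camera images.
- press: Grey caseback press, fixed to the desk. Origin: on the desk under the turret's upright axis; z up; +x points from that axis to the press's column, which stands at x = 102 to 136 mm, 46 mm wide, 142 mm high. From the column an arm (26 mm wide, 115 to 140 mm above the desk) reaches over the turret and guides the upright ram at x = 60 mm.
- turret: Level aluminium turret, 190 mm wide, top 50 mm above the desk, origin at desk height on its axis. Eight nests 45 degrees apart, 60 mm radius: five neighbours hold watches, three are empty. It turns freely (and starts anywhere) while the empty side faces the ram; each watch has a click stop under the ram. To push it by: eight upright steel pins midway between the nests, 12 mm thick, 88 mm radius. It bears at most 40 N.
- pin (a point): Top of the pin between watches 1 and 2, 100 mm above the desk (all pins are alike). In a click stop the pins stand 22.5, 67.5, ... degrees from the press's +x. To get from the free side into the first stop, and from stop to stop, a pin takes a sideways push of about 8 N; the resistance falls to nothing 22.5 degrees on, where the turret snaps ahead by itself into the next stop and leaves the pusher behind.
- ram: Upright steel ram, 16 mm thick, with a black push knob on top, 32 mm wide. It slides straight down up to 21 mm against a spring (2 to 4 N) and springs back up. After 2 to 14 mm (watches differ in thickness) its nose meets a proud caseback, which yields at about 7 N more (9 to 12 N on the knob in all) for 4 mm until it is home; there the ram stops hard. The knob must not be pushed with more than 30 N.
- ram_top (a point): Centre of the flat top of the ram's knob, where to press; 182 mm above the desk when up.
- cap3 (a joint): How far the caseback of watch 3 has been pressed in, in m: 0 = standing 4 mm proud, 0.004 = fully home; it stays where it is left.
- cap4 (a joint): The same for the caseback of watch 4, which is to stay proud.
- cap5 (a joint): The same for the caseback of watch 5, which is to stay proud.
- watch1 (a point): Centre of watch 1 on the turret (its caseback already closed), given at 61 mm above the desk, 60 mm from the turret's axis. Steel, 36 mm wide, back up; casebacks top out 58 to 74 mm above the desk. The watches are numbered counter-clockwise from the empty nests, so that turning clockwise brings 1, 2, 3 under the ram in that order.
- watch2 (a point): Centre of watch 2 on the turret (its caseback already closed), given at 61 mm above the desk, 60 mm from the turret's axis. Steel, 36 mm wide, back up; casebacks top out 58 to 74 mm above the desk.
- watch3 (a point): Centre of watch 3 on the turret (caseback proud, the one to close), given at 61 mm above the desk, 60 mm from the turret's axis. Steel, 36 mm wide, back up; casebacks top out 58 to 74 mm above the desk.
- watch4 (a point): Centre of watch 4 on the turret (caseback proud), given at 61 mm above the desk, 60 mm from the turret's axis. Steel, 36 mm wide, back up; casebacks top out 58 to 74 mm above the desk.
- tweezers_mid (a point): Steel tweezers lying flat, 128 mm long, 6 mm high (bystander). Point: their middle.
- holder_mid (a point): Green plastic movement holder, 62 x 42 x 18 mm (bystander). Point: its centre.
- wrench_mid (a point): Aluminium caseback wrench lying flat, 130 x 50 x 16 mm (bystander). Point: its middle.
- cup_mid (a point): White ceramic cup, 76 mm wide at the rim, 70 mm high (bystander). Point: its centre.
- loupe_mid (a point): Black eye loupe standing on its wide end, 36 mm wide, 30 mm high (bystander). Point: its centre.
- driver_mid (a point): Small aluminium-handled screwdriver lying flat, 120 mm long (bystander). Point: near its middle.
- jar_mid (a point): Glass jar with aluminium lid, 44 mm wide, 50 mm high (bystander). Point: its centre.

How it is judged:
By the outcome, as a careful person would: the job done as asked, in the order asked, and still so for the second after the job is handed in, with the robot touching nothing.
It also fails if it takes over 72 s, if anything falls off the work surface, if the arm or the gripper's body presses on something with over 40 N, if the wrist force passes 120 N, or if a joint passes its speed limit or range.

ROBOT

A 7-joint arm with a two-finger parallel gripper is mounted at the origin on the work surface. World frame = base frame: x ahead of the robot, y to its left, z up, the work surface at z = 0. Lengths are in m, angles in rad, forces in N, time in s.
With the tool pointing down it reaches from about 0.4 to 0.85 m from the base axis. Payload 10.4 kg.
Tool frame: the origin (TCP) lies at the very end of the fingers, on their centre line; the grasp point (between the pads) lies 19 mm behind it (ctrl.pinch_z is the distance from the TCP to the grasp point, in m); z points along the fingers, y is the direction in which the jaws open and shut (so a half turn about z gives the same grasp; the last joint's range is limited). The gripper opens to 87 mm and grips with 3 to 60 N. Pads are 19 mm wide; open, the fingers measure 117 mm over their backs; the gripper's body (75 mm by 190 mm) begins 51 mm behind the grasp point.
Start: joints at [-0.023, 0.332, -0.065, 1.46, 0.022, 1.35, -0.088], TCP at [0.625, 0, 0.223] pointing down, gripper open.
Joint ranges: [-2.6, 2.6], [-0.5, 2.12], [-1.47, 1.34], [0.16, 2.42], [-1.27, 4.41], [0.06, 2.06], [-2.6, 2.6]. Speed limits (rad/s): [2.22, 2.22, 2.79, 2.79, 3.14, 3.14, 3.14].

INTERFACE

Orientations are given as a rotation vector (axis times angle).
In Python, from rig import ctrl gives the robot as it stands.
- The arm moves only by the shell command python3 -m inch 'ROWS' [OPENING] [FORCE]. ROWS is JSON, a list of rows, each a list of 6 numbers: the shift along the tool's x, y, z in cm, then the turn, a rotation vector about the tool's x, y, z in degrees. In form: [[x, y, z, ax, ay, az], ...]. A call has 1 to 12 rows; each row shifts and turns the pose as measured when the row begins, along the tool's axes as they then stand; what a row does not reach is not made up. A row lasts 1/10 s, in which the tool goes at most 50 mm and 8.59 degrees, less where a joint would pass 70% of its speed; a pose out of reach is approached as far as the arm can. A call is refused whole if a number of a shift passes 5 or a number of a turn 8.59, either way. A call with a gripper value outside its range is refused whole. OPENING is the finger opening in cm, from 0 to 8.7, set as the call begins (- or left out, the last holds). The fingers move at their own pace and stop on an object; FORCE is the grip in N (left out, the last holds). Time passes only in rows, so rows that do not move let the fingers close. It gives the time, the measured TCP pose, the force and the opening at its end, in the units of the state.
- ctrl.state(): the state, without advancing time (a new reading comes with each control period).
- ctrl.capture(name): name is "scene" or "side" or "wrist"; returns the picture (420x560x3 uint8, red, green, blue); there is no depth.
- ctrl.camera_info(name): a dict with "intrinsics" (3x3 intrinsics, pixels), "k1" (the pictures are not rectified: a ray, as slopes to the right and down, at radius r is drawn at 1 + k1 r^2 times it, then the intrinsics apply), "R" (3x3) and "t" (3): a world point X has camera coordinates R X + t. Camera axes: x right, y down, z forward; pixel columns grow to the right and rows downward; lengths in m; the calibration is good to about 2 mm. A picture is of the moment at which its call begins: read the wrist's pose just before it. camera_info takes no time and is no camera call; for the wrist camera it gives the pose at the moment of the call.
- ctrl.sign_off(): hands the job in, once; it reports no verdict.
Trained networks look in the newest picture that a camera, given by its name, has taken for a name from the list of things; names that differ only in an ending like _2 or _b are one class to them, and where a whole thing is asked for, a point or a joint stands for the part that bears it (a point fixed in the world has none). Each returns a list of dicts, best first, with "p" (0 to 1); they miss things now and then, are a little off and sometimes report something else, mostly with a low value. They report only what shows in the picture. A call takes as long as a camera call.
- ctrl.boxes_of(camera, name): "extent" ([left, top, right, bottom] as shares, 0 to 1, of the picture: columns of its width, rows of its height, round what is visible of it).
The state is a dict: "time_s": time; "q": joint angles; "joint_velocities": joint speeds; "effort": joint torques, N m; "position": TCP position; "tool_rot": TCP orientation; "ft_force": force on the tool from outside, world axes, zero at the start; "torque": the same for the moment, N m; "width": finger opening in m.
Only numpy, scipy, OpenCV 4.12 (cv2) and the standard library are available. Lean on these libraries where they do the work, as an engineer would, in place of code of your own. Each camera call takes 0.05 s, during which the arm holds its last target. There are 200 camera calls.

## Working session

There is one attempt and no reset: what is moved stays moved. The work goes in short steps, Python scripts to look and compute and a shell command to move; the robot and the scene stay as the last step left them, time stands still between calls to the robot, and variables do not carry over. Pictures are saved under pics/ and viewed, about 8 in all and at most 12, crops included, and the job is handed in when it is done.

```bash
mkdir -p pics; ls; cat > h.py <<'E'
import numpy as np, cv2
from rig import ctrl
def info(c):
    i=ctrl.camera_info(c); return np.array(i["intrinsics"]),i["k1"],np.array(i["R"]),np.array(i["t"])
def proj(c,X):
    K,k1,R,t=info(c); P=np.atleast_2d(X)@R.T+t; s=P[:,:2]/P[:,2:]; s=s*(1+k1*(s**2).sum(1,keepdims=True)); return s@K[:2,:2].T+K[:2,2]
def ray(c,u,v):
    K,k1,R,t=info(c); d=np.linalg.solve(K[:2,:2],np.array([u,v])-K[:2,2]); s=d.copy()
    for _ in range(20): s=d/(1+k1*(s@s))
    return -R.T@t, R.T@np.array([s[0],s[1],1])
def atz(c,u,v,z):
    o,d=ray(c,u,v); return o+d*(z-o[2])/d[2]
def snap(c,name):
    im=ctrl.capture(c); cv2.imwrite(f"pics/{name}.png",im[:,:,::-1]); return im
E
python3 - <<'E'
from h import *
for c in("scene","side"):
    snap(c,c+"0")
    for n,z in(("ram_top",.182),("pin",.1),("watch1",.061),("watch3",.061),("turret",.05),("press",.14)):
        for b in ctrl.boxes_of(c,n)[:8]:
            l,t,r,bb=np.array(b["extent"])*[560,420,560,420]
            print(c,n,round(b["p"],2),np.round([l,t,r,bb]),np.round(atz(c,(l+r)/2,(t+bb)/2,z),3))
print(ctrl.state()["time_s"])
E
cd pics; python3 -c "
import cv2;cv2.imwrite('both.png',cv2.resize(cv2.vconcat([cv2.imread('scene0.png'),cv2.imread('side0.png')]),(560,840))[:,:])"
```

```text
pics
scene pin 0.72 [234. 195. 284. 259.] [0.554 0.002 0.1  ]
scene pin 0.28 [290. 206. 323. 233.] [0.466 0.107 0.1  ]
scene watch1 0.67 [237. 196. 285. 262.] [ 0.535 -0.005  0.061]
scene watch3 0.67 [237. 196. 285. 262.] [ 0.535 -0.005  0.061]
scene turret 0.72 [234. 194. 286. 259.] [ 0.524 -0.016  0.05 ]
scene press 0.63 [237. 218. 242. 244.] [ 0.613 -0.022  0.14 ]
side ram_top 0.64 [323. 191. 340. 228.] [ 0.573 -0.081  0.182]
side pin 0.94 [264. 199. 346. 272.] [ 0.525 -0.057  0.1  ]
side watch1 0.69 [264. 198. 345. 270.] [ 0.546 -0.019  0.061]
side watch3 0.69 [264. 198. 345. 270.] [ 0.546 -0.019  0.061]
side turret 0.67 [264. 199. 345. 273.] [ 0.549 -0.014  0.05 ]
side turret 0.21 [325. 191. 339. 230.] [0.654 0.038 0.05 ]
side press 0.57 [260. 188. 364. 281.] [ 0.522 -0.093  0.14 ]
0.7
```

View pics/scene0.png

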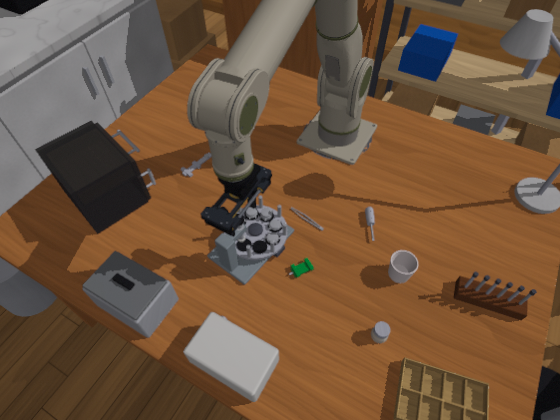

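View pics/side0.png

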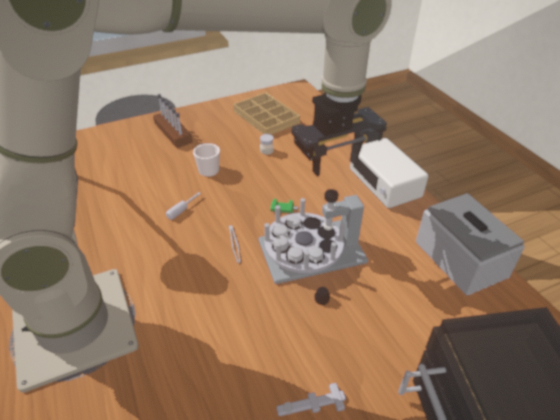

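The scene view has the gripper at (235,200) hiding part of the press. The side view shows the turret at about (305,240) with the column to its right at (350,225).

```bash
python3 - <<'E'
from h import *
s=cv2.imread("pics/side0.png")[180:290,250:390]; a=cv2.resize(s,None,fx=4,fy=4,interpolation=cv2.INTER_CUBIC)
s2=cv2.imread("pics/scene0.png")[170:280,195:325]; b=cv2.resize(s2,(520,440),interpolation=cv2.INTER_CUBIC)
snap("wrist","wrist0"); w=cv2.imread("pics/wrist0.png")
o=np.zeros((600,800,3),np.uint8); 
a=cv2.resize(cv2.imread("pics/side0.png")[185:285,255:375],(480,400),interpolation=cv2.INTER_CUBIC)
o[:400,:480]=a; o[:240,480:800]=cv2.resize(w,(320,240)); 
b=cv2.resize(cv2.imread("pics/scene0.png")[185:285,205:297],(320,348),interpolation=cv2.INTER_CUBIC); o[245:593,480:800]=b
cv2.imwrite("pics/c1.png",o)
for c in("scene","side","wrist"): K,k,R,t=info(c); print(c,np.round(-R.T@t,3),np.round(K[0],0))
E
```

```text
scene [1.073 0.378 1.044] [400.   0. 280.]
side [ 0.149 -0.714  0.866] [474.   0. 273.]
wrist [0.626 0.077 0.385] [306.   0. 275.]
```

View pics/c1.png

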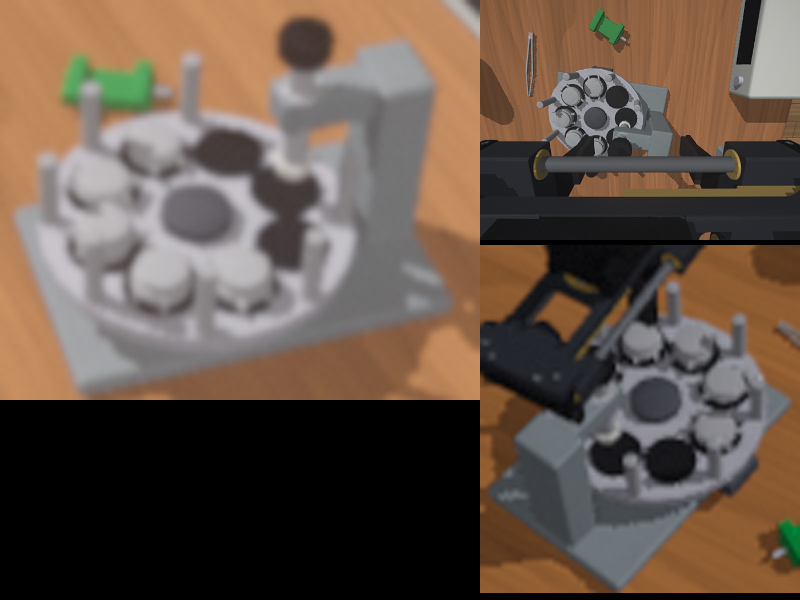

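```bash
python3 - <<'E'
from h import *
from scipy.optimize import least_squares
S=np.array([(302.75,199.25),(277.5,206.5),(266.75,224.25),(278,243),(306.75,252),(333.75,243.25)])
C=np.array([(260.5,197.4),(279.5,206.6),(284.6,222.4),(272.3,242.5),(248.4,246.8)])
s0=[atz("side",*p,.1) for p in S]; c0=[atz("scene",*p,.1) for p in C]
print(np.round(s0,3)); print(np.round(c0,3))
P=np.array(s0+c0)[:,:2]
def f(p):
    d=P-p[:2]; a=np.arctan2(d[:,1],d[:,0])
    k=np.round((a-p[2])/(np.pi/4)); q=p[2]+k*np.pi/4
    return (d-.088*np.c_[np.cos(q),np.sin(q)]).ravel()
best=min((least_squares(f,[.55,-.02,t],loss="soft_l1",f_scale=.004) for t in np.linspace(0,.78,12)),key=lambda r:r.cost)
print(best.x,np.degrees(best.x[2]),np.round(f(best.x).reshape(-1,2)*1e3,1))
kt=atz("side",331.5,192,.182); print("ram",kt,np.linalg.norm(kt[:2]-best.x[:2]),np.degrees(np.arctan2(*(kt[:2]-best.x[:2])[::-1])))
for u,v in [(357,47),(407,40),(433,85)]: print("col",atz("side",255+u/4,185+v/4,.142))
for u,v in [(546,410),(588,462),(556,470),(517,435)]: print("colS",atz("scene",205+(u-480)/3.478,185+(v-245)/3.478,.142))
E
```

```text
[[ 0.579  0.057  0.1  ]
 [ 0.511  0.059  0.1  ]
 [ 0.462  0.014  0.1  ]
 [ 0.46  -0.052  0.1  ]
 [ 0.506 -0.103  0.1  ]
 [ 0.573 -0.105  0.1  ]]
[[ 0.461 -0.051  0.1  ]
 [ 0.463  0.016  0.1  ]
 [ 0.505  0.057  0.1  ]
 [ 0.58   0.06   0.1  ]
 [ 0.624  0.01   0.1  ]]
[ 0.54225098 -0.02189136  0.359681  ] 20.608203557446554 [[ 0.2 -1.3]
 [-0.1 -1.3]
 [ 0.3 -0.6]
 [ 0.6  1.2]
 [-0.  -0.9]
 [-0.6 -0.7]
 [ 0.8  2. ]
 [ 0.8  1.7]
 [-6.3 -3.5]
 [ 1.8  2. ]
 [-0.2  0.9]]
ram [ 0.60224191 -0.03090354  0.182     ] 0.060664091368507686 -8.543410958274347
col [ 0.64704061 -0.01858336  0.142     ]
col [ 0.67679173 -0.02561451  0.142     ]
col [ 0.66902703 -0.06564589  0.142     ]
colS [ 0.63859697 -0.05523794  0.142     ]
colS [ 0.66177849 -0.00096079  0.142     ]
colS [ 0.67940265 -0.0181038   0.142     ]
colS [ 0.66834221 -0.061669    0.142     ]
```

```bash
cat >> h.py <<'E'
from scipy.spatial.transform import Rotation as Ro
def goto(p,yaw_y=None):
    s=ctrl.state(); R=Ro.from_rotvec(s["tool_rot"]); d=R.inv().apply(np.array(p)-s["position"])*100
    print("shift cm",np.round(d,2),"pos",np.round(s["position"],4),"F",np.round(s["ft_force"],1),"t",round(s["time_s"],2),"w",round(s["width"],4))
    print("axes\n",np.round(R.as_matrix(),3))
E
python3 - <<'E'
from h import *
goto([.45,-.0185,.15])
a=np.radians([88,133,178,223,268,20.6+90,-9]); c=np.array([.5422,-.0219])
print(np.round(proj("side",np.c_[c+.06*np.c_[np.cos(a),np.sin(a)],[.061]*5+[.1,.182]]),0))
E
```

```text
shift cm [ -1.85 -17.5    7.26] pos [0.625  0.     0.2226] F [-0.5  0.3  1. ] t 0.75 w 0.0871
axes
 [[-0.  1.  0.]
 [ 1.  0.  0.]
 [ 0.  0. -1.]]
[[293. 220.]
 [280. 229.]
 [281. 243.]
 [295. 253.]
 [315. 253.]
 [286. 212.]
 [331. 192.]]
```

```bash
python3 -m inch '[[-0.3,-3,0,0,0,8.5],[0,-3,0,0,0,8.5],[0,-3,0,0,0,8.5],[0,-2,0,0,0,8.5],[0,0,0,0,0,8.5],[0,0,0,0,0,8.5],[0,0,0,0,0,8.5],[0,0,0,0,0,8.5],[0,0,0,0,0,8.5],[0,0,0,0,0,8.5],[0,0,0,0,0,5],[0,0,0,0,0,0]]' 8.7; python3 -c "
from h import *
goto([.45,-.0185,.12])"
```

```text
time_s: 1.95
position: [0.5142, 0.02, 0.223]
tool_rot: [-3.141, 0.042, -0.003]
ft_force: [-0.7, -0.2, -0.5]
width: 0.0871
shift cm [-6.33  4.02 10.28] pos [0.5142 0.02   0.223 ] F [-0.7 -0.2 -0.5] t 1.95 w 0.0871
axes
 [[ 1.    -0.027  0.002]
 [-0.027 -1.     0.001]
 [ 0.002 -0.001 -1.   ]]
```

```bash
python3 -m inch '[[-3,2,1,0,0,-1.5],[-3,2,3,0,0,0],[0,0,3,0,0,0],[0,0,3,0,0,0],[0,0,0,0,0,0],[0,0,0,0,0,0]]'; python3 -c "
from h import *
goto([.45,-.0185,.075])
im=snap('wrist','w1')
c=np.array([.5422,-.0219]);a=np.radians(20.6+45*np.arange(8))
p=proj('wrist',np.c_[c+.088*np.c_[np.cos(a),np.sin(a)],[.1]*8]); print(np.round(p))
im=im[:,:,::-1].copy()
for q in p:
  if abs(q).max()<1000: cv2.circle(im,(int(q[0]),int(q[1])),4,(0,0,255),1)
cv2.imwrite('pics/w1m.png',im)"
```

```text
time_s: 2.55
position: [0.453, -0.0203, 0.122]
tool_rot: [-3.14, -0.028, -0.01]
ft_force: [0.2, -0.0, 1.8]
width: 0.087
shift cm [-0.33 -0.18  4.7 ] pos [ 0.453  -0.0203  0.122 ] F [ 0.2 -0.   1.8] t 2.55 w 0.087
axes
 [[ 1.     0.018  0.007]
 [ 0.018 -1.     0.001]
 [ 0.007 -0.001 -1.   ]]
[[222. -82.]
 [133.  20.]
 [141. 147.]
 [221. 225.]
 [326. 230.]
 [412. 160.]
 [433.  37.]
 [356. -73.]]
```

View pics/w1m.png

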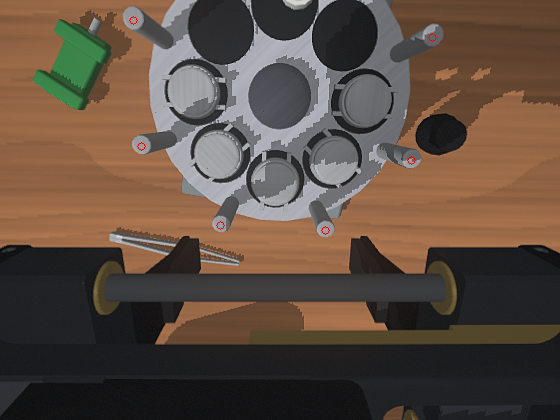

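The wrist view confirms the fit: the red predicted pin tops sit on all the pins in view (e.g. (221,225) and (326,230)). The fingers straddle these two, so I can descend.

```bash
python3 -m inch '[[-0.3,-0.18,0,0,0,0],[0,0,1.6,0,0,0],[0,0,1.6,0,0,0],[0,0,1.5,0,0,0],[0,0,0,0,0,0]]'; python3 -c "
from h import *
goto([.45,-.0185,.075])"
```

```text
time_s: 3.1
position: [0.4552, -0.0168, 0.0808]
tool_rot: [-3.139, -0.035, -0.028]
ft_force: [-0.1, 0.5, 0.0]
width: 0.0868
shift cm [-0.53  0.16  0.57] pos [ 0.4552 -0.0168  0.0808] F [-0.1  0.5  0. ] t 3.1 w 0.0868
axes
 [[ 1.     0.022  0.018]
 [ 0.022 -1.     0.002]
 [ 0.018 -0.002 -1.   ]]
```

```bash
python3 -m inch '[[-0.2,-0.3,0.4,0,-1,1],[0,-0.5,0.1,0,0,0],[0,-0.6,0,0,0,0],[0,-0.6,0,0,0,0],[0,-0.6,0,0,0,0],[0,-0.6,0,0,0,0]]'; python3 -c "
from h import *
goto([.455,.05,.077])"
```

```text
time_s: 3.7
position: [0.4551, 0.0179, 0.0795]
tool_rot: [-3.139, -0.005, -0.005]
ft_force: [0.3, -0.6, -0.8]
width: 0.0868
shift cm [ 0.   -3.21  0.26] pos [0.4551 0.0179 0.0795] F [ 0.3 -0.6 -0.8] t 3.7 w 0.0868
axes
 [[ 1.     0.003  0.003]
 [ 0.003 -1.     0.002]
 [ 0.003 -0.002 -1.   ]]
```

```bash
python3 -m inch '[[0,-0.6,0.1,0,0,0],[0,-0.6,0.1,0,0,0],[0,-0.6,0,0,0,0],[0,-0.6,0,0,0,0],[0,-0.5,0,0,0,0],[0,-0.3,0,0,0,0],[0,0.2,0,0,0,0],[0,0,-1.8,0,0,0],[0,0,-1.8,0,0,0],[0,0,0,0,0,0]]'; cat >> h.py <<'E'
def phase(name,draw=True):
    goto([.455,-.0185,.115]); im=snap('wrist',name)[:,:,::-1].copy(); c=np.array([.5422,-.0219])
    for z,r,o,col in((.1,.088,22.5,(0,0,255)),(.061,.06,0,(0,255,0))):
        a=np.radians(o-9+45*np.arange(8))
        for q in proj('wrist',np.c_[c+r*np.c_[np.cos(a),np.sin(a)],[z]*8]):
            if abs(q).max()<1000: cv2.circle(im,(int(q[0]),int(q[1])),5,col,1)
    cv2.imwrite(f'pics/{name}m.png',im)
E
python3 -c "
from h import *
phase('w2')"
```

```text
time_s: 4.7
position: [0.4545, 0.0515, 0.1141]
tool_rot: [-3.139, -0.008, -0.004]
ft_force: [0.4, -1.3, 0.5]
width: 0.0868
shift cm [ 0.01  7.   -0.1 ] pos [0.4545 0.0515 0.1141] F [ 0.4 -1.3  0.5] t 4.7 w 0.0868
axes
 [[ 1.     0.005  0.003]
 [ 0.005 -1.     0.002]
 [ 0.003 -0.002 -1.   ]]
```

View pics/w2m.png

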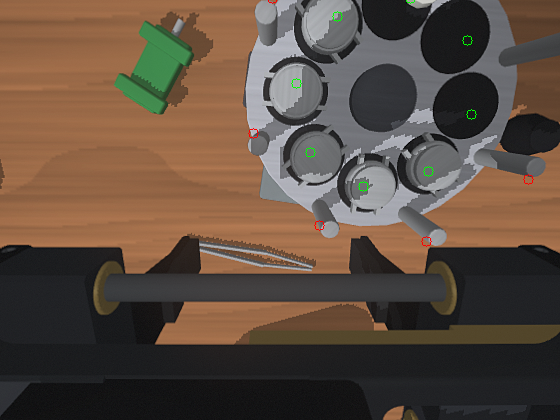

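```bash
python3 -c "
from h import *
c=np.array([.5422,-.0219])
for u,v in((435,236),(330,229),(260,144),(538,166)):
  p=atz('wrist',u,v,.1)[:2]-c; print(np.round(p,4),np.hypot(*p),np.degrees(np.arctan2(p[1],p[0]))%360)"
```

```text
[-0.0818 -0.0256] 0.08568872199678117 197.35191296028256
[-0.0775  0.0395] 0.08698515838841507 152.98100255727715
[-0.0265  0.0819] 0.086075273140869 107.90962108454369
[-0.0381 -0.0789] 0.08761578037036759 244.25003190266625
```

```bash
python3 -m inch '[[-0.1,2.3,0,0,0,0],[-0.1,2.3,0,0,0,0],[-0.1,2.1,0,0,0,0],[-0.1,0,0,0,0,0],[0,0,0,0,0,0]]'; python3 -c "
from h import *
goto([.451,-.0164,.078])"
```

```text
time_s: 5.25
position: [0.448, -0.0181, 0.1085]
tool_rot: [-3.14, -0.009, 0.005]
ft_force: [0.3, 0.4, -1.0]
width: 0.0866
shift cm [ 0.31 -0.16  3.05] pos [ 0.448  -0.0181  0.1085] F [ 0.3  0.4 -1. ] t 5.25 w 0.0866
axes
 [[ 1.     0.005 -0.003]
 [ 0.005 -1.     0.002]
 [-0.003 -0.002 -1.   ]]
```

```bash
python3 -m inch '[[0.1,-0.17,0,0,0,0],[0,0,1.5,0,0,0],[0,0,1.4,0,0,0],[0,0,0,0,0,0],[0,-0.5,0.1,0,0,0],[0,-0.5,0,0,0,0],[0,-0.5,0,0,0,0]]';python3 -m inch '[[0,-0.4,0,0,0,0],[0,-0.4,0,0,0,0],[0,-0.4,0,0,0,0]]'
```

```text
time_s: 5.95
position: [0.4471, 0.0006, 0.0765]
tool_rot: [3.14, 0.012, -0.013]
ft_force: [-4.1, -9.0, -0.4]
width: 0.0869
time_s: 6.25
position: [0.4452, 0.0104, 0.0765]
tool_rot: [3.136, 0.008, -0.018]
ft_force: [0.3, -5.8, -3.0]
width: 0.087
```

```bash
python3 -m inch '[[0.3,-0.3,0,0,0,0],[0.3,-0.3,0,0,0,0],[0.1,-0.3,0,0,0,0]]';python3 -m inch '[[0.1,-0.3,0,0,0,0],[0.1,-0.2,0,0,0,0]]'
```

```text
time_s: 6.55
position: [0.4504, 0.0188, 0.0767]
tool_rot: [3.133, 0.005, -0.024]
ft_force: [-2.2, -2.8, 0.0]
width: 0.0874
time_s: 6.75
position: [0.4524, 0.0248, 0.0771]
tool_rot: [3.133, 0.006, -0.024]
ft_force: [-0.9, -2.1, 0.1]
width: 0.0871
```

```bash
python3 -m inch '[[0,-0.2,0,0,0,0],[0,-0.2,0,0,0,0]]';python3 -m inch '[[0,-0.2,0,0,0,0]]';python3 -m inch '[[0,-0.2,0,0,0,0]]'; python3 -c "
from h import *
phase('w3')"
```

```text
time_s: 6.95
position: [0.4531, 0.03, 0.0775]
tool_rot: [3.134, 0.007, -0.022]
ft_force: [0.6, -0.7, -0.1]
width: 0.0871
time_s: 7.05
position: [0.4534, 0.0326, 0.0777]
tool_rot: [3.134, 0.008, -0.02]
ft_force: [0.6, -0.2, -1.2]
width: 0.0869
time_s: 7.15
position: [0.4536, 0.0352, 0.0779]
tool_rot: [3.135, 0.009, -0.019]
ft_force: [-0.8, 0.9, -0.4]
width: 0.087
shift cm [ 0.06  5.4  -3.67] pos [0.4536 0.0352 0.0779] F [-0.8  0.9 -0.4] t 7.15 w 0.087
axes
 [[ 1.     0.006 -0.012]
 [ 0.005 -1.    -0.007]
 [-0.012  0.007 -1.   ]]
```

View pics/w3m.png

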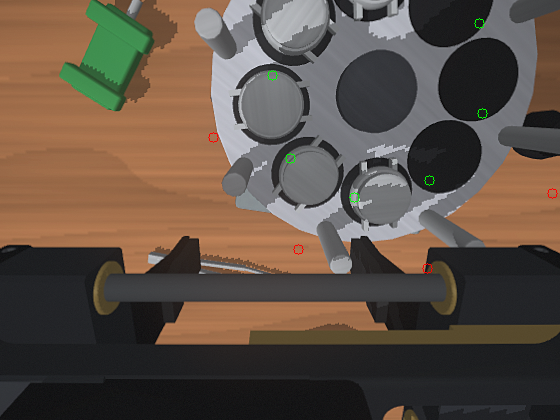

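```bash
cat >> h.py <<'E'
def ang(*uv):
    c=np.array([.5422,-.0219])
    for u,v in uv:
        p=atz('wrist',u,v,.1)[:2]-c; print(np.round(p,4),round(np.hypot(*p),4),round(np.degrees(np.arctan2(p[1],p[0]))%360,1))
E
python3 -c "
from h import *
ang((342,262),(236,186),(205,20)); print(np.round(proj('wrist',[[.452,-.0085,.08],[.452,-.0235,.08]])))"
```

```text
[-0.0821  0.0236] 0.0854 163.9
[-0.0427  0.0761] 0.0872 119.3
[0.026  0.0864] 0.0903 73.3
[[351. 258.]
 [377. 258.]]
```

```bash
cat >> h.py <<'E'
def dark(im,cam="side"):
    # middle of the three empty nests, world deg, from dark samples on the nest circle
    c=np.array([.5422,-.0219]); a=np.radians(np.arange(0,360)); g=cv2.cvtColor(np.ascontiguousarray(im),cv2.COLOR_RGB2GRAY).astype(np.float32); m=[]
    for r in (.05,.055,.06,.065,.07):
        p=proj(cam,np.c_[c+r*np.c_[np.cos(a),np.sin(a)],[.05]*360]).astype(np.float32); m.append(cv2.remap(g,p[:,:1],p[:,1:],cv2.INTER_LINEAR)[:,0]<75)
    m=np.array(m); z=(m*np.exp(1j*a)).sum(); return round(float(np.degrees(np.angle(z))),1), m.sum(0)[::15]
E
python3 -m inch '[[0,0.1,0,0,0,0],[0,0,0,0,0,0],[0,0,0,0,0,0],[0,0,0,0,0,0],[0,0,0,0,0,0]]'; python3 -c "
from h import *
for f in ('side0',): print(f,dark(cv2.imread(f'pics/{f}.png')[:,:,::-1]))
print(dark(ctrl.capture('side'))); print(dark(ctrl.capture('scene'),'scene'))
goto([0.451,-.0184,.115])"
```

```text
time_s: 7.7
position: [0.4539, 0.0346, 0.0781]
tool_rot: [3.135, 0.009, -0.018]
ft_force: [-0.9, 0.2, 0.3]
width: 0.0869
side0 (2.8, array([3, 2, 5, 5, 3, 0, 0, 0, 0, 0, 0, 0, 0, 0, 0, 0, 0, 0, 0, 0, 3, 3,
       3, 5]))
(-106.5, array([0, 0, 0, 0, 0, 0, 0, 1, 0, 0, 0, 0, 0, 3, 5, 5, 0, 5, 5, 3, 3, 2,
       2, 0]))
(-130.3, array([1, 4, 0, 0, 3, 1, 0, 0, 0, 0, 1, 0, 0, 4, 5, 5, 4, 5, 5, 1, 0, 0,
       0, 0]))
shift cm [-0.36  5.33 -3.65] pos [0.4538 0.0346 0.0781] F [ 0.5  0.6 -0.4] t 7.8 w 0.0865
axes
 [[ 1.     0.006 -0.012]
 [ 0.006 -1.    -0.007]
 [-0.012  0.007 -1.   ]]
```

```bash
python3 -m inch '[[0,0,-1.9,0,0,0],[0,0,-1.9,0,0,0],[0,2.6,0,0,0,0],[0,2.6,0,0,0,0],[0,0,0,0,0,0],[0,0,0,0,0,0]]'; python3 -c "
from h import *
phase('w4')"
```

```text
time_s: 8.4
position: [0.4546, -0.0181, 0.118]
tool_rot: [3.135, 0.012, -0.018]
ft_force: [0.6, 1.5, 0.5]
width: 0.0871
shift cm [0.04 0.04 0.3 ] pos [ 0.4546 -0.0181  0.118 ] F [0.6 1.5 0.5] t 8.4 w 0.0871
axes
 [[ 1.     0.008 -0.012]
 [ 0.007 -1.    -0.007]
 [-0.012  0.007 -1.   ]]
```

View pics/w4m.png

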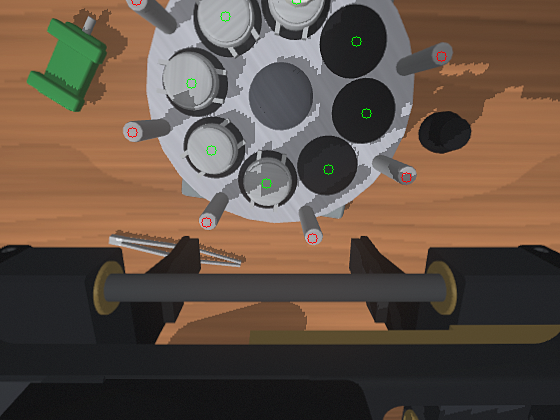

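The turret is resting in stop 1: the pins sit on the red stop marks and watch 1 is under the ram at (298,0). Next is the stroke for watch 2.

```bash
python3 -m inch '[[-0.2,-0.7,0,0,0.7,0],[0,-0.1,0,0,0,0],[0,0,0,0,0,0]]'; python3 -c "
from h import *
goto([0.451,-.0099,.077])"
```

```text
time_s: 8.75
position: [0.4521, -0.0076, 0.1176]
tool_rot: [3.135, 0.016, 0.001]
ft_force: [0.1, 0.3, -0.2]
width: 0.0871
shift cm [-0.11  0.21  4.06] pos [ 0.4521 -0.0076  0.1176] F [ 0.1  0.3 -0.2] t 8.75 w 0.0871
axes
 [[ 1.     0.01   0.001]
 [ 0.01  -1.    -0.006]
 [ 0.001  0.006 -1.   ]]
```

```bash
python3 -m inch '[[0,0.15,1,0,0,0],[0,0,1.5,0,0,0],[0,0,1.4,0,0,0],[0,0,0,0,0,0],[0,-0.4,0.1,0,0,0],[0.1,-0.4,0,0,0,0]]';python3 -m inch '[[0.1,-0.4,0,0,0,0],[0.1,-0.4,0,0,0,0],[0.2,-0.4,0,0,0,0]]'
```

```text
time_s: 9.35
position: [0.4516, -0.0026, 0.0743]
tool_rot: [3.132, 0.016, -0.004]
ft_force: [-6.8, -10.6, 2.6]
width: 0.087
time_s: 9.65
position: [0.4516, 0.0038, 0.0737]
tool_rot: [3.125, 0.006, -0.017]
ft_force: [-4.3, -7.6, 1.2]
width: 0.087
```

```bash
python3 -m inch '[[0.1,-0.4,-0.1,0,0,0],[0.1,-0.4,-0.1,0,0,0],[0.1,-0.4,0,0,0,0]]';python3 -m inch '[[0.1,-0.3,0,0,0,0],[0.1,-0.3,0,0,0,0],[0,-0.2,0,0,0,0]]'
```

```text
time_s: 9.95
position: [0.4519, 0.0122, 0.0748]
tool_rot: [3.12, -0.001, -0.027]
ft_force: [-2.9, -5.5, 1.3]
width: 0.0871
time_s: 10.25
position: [0.4526, 0.0187, 0.0748]
tool_rot: [3.117, -0.005, -0.032]
ft_force: [-0.4, -3.0, -1.5]
width: 0.0868
```

```bash
python3 -m inch '[[0,-0.2,0,0,0,0],[0,-0.2,0,0,0,0]]';python3 -m inch '[[0,-0.1,0,0,0,0]]'
```

```text
time_s: 10.45
position: [0.4526, 0.0229, 0.0748]
tool_rot: [3.117, -0.005, -0.031]
ft_force: [-1.1, -1.7, -1.7]
width: 0.0869
time_s: 10.55
position: [0.4528, 0.0244, 0.0749]
tool_rot: [3.117, -0.004, -0.031]
ft_force: [-0.2, -1.0, -1.7]
width: 0.0872
```

```bash
python3 -m inch '[[0,-0.2,0,0,0,0],[0,-0.2,0,0,0,0],[0,-0.2,0,0,0,0]]';python3 -m inch '[[0,-0.1,0,0,0,0],[0,0,0,0,0,0],[0,0,0,0,0,0],[0,0,0,0,0,0],[0,0,0,0,0,0]]'; python3 -c "
from h import *
print(dark(ctrl.capture('side'))); print(dark(ctrl.capture('scene'),'scene'))"
```

```text
time_s: 10.85
position: [0.4534, 0.0318, 0.0753]
tool_rot: [3.118, -0.003, -0.028]
ft_force: [0.3, -0.9, -0.1]
width: 0.0869
time_s: 11.35
position: [0.4541, 0.034, 0.0757]
tool_rot: [3.119, -0.001, -0.026]
ft_force: [-0.5, -1.1, 0.2]
width: 0.0869
(-145.9, array([0, 0, 0, 0, 0, 0, 0, 1, 0, 0, 3, 3, 4, 3, 5, 5, 0, 5, 5, 3, 0, 0,
       0, 0]))
(-149.4, array([1, 4, 0, 1, 3, 0, 0, 1, 0, 0, 1, 5, 5, 4, 5, 5, 4, 5, 5, 0, 0, 0,
       0, 0]))
```

```bash
python3 -m inch '[[0,0,-1.9,0,0,0],[0,0,-2.1,0,0,0],[0,2.2,0,0,0,0],[0,2,0,0,0,0],[0,0,0,0,0,0],[0,0,0,0,0,0]]'; python3 -c "
from h import *
goto([.452,-.0095,.077]); im=snap('wrist','w5'); c=np.array([.5422,-.0219]); a=np.radians(13.5+45*np.arange(8))
print(dark(ctrl.capture('side')))"
```

```text
time_s: 12.05
position: [0.4546, -0.0078, 0.1182]
tool_rot: [3.119, -0.0, -0.026]
ft_force: [0.1, 0.6, 0.0]
width: 0.0872
shift cm [-0.19  0.08  4.12] pos [ 0.4546 -0.0078  0.1182] F [0.1 0.6 0. ] t 12.05 w 0.0872
axes
 [[ 1.     0.    -0.017]
 [-0.    -1.    -0.022]
 [-0.017  0.022 -1.   ]]
(-165.4, array([0, 0, 0, 0, 0, 2, 2, 2, 1, 3, 5, 3, 4, 1, 5, 5, 0, 5, 5, 3, 0, 0,
       0, 0]))
```

```bash
python3 -m inch '[[-0.2,0,0,1.2,1,0],[0,0,0,0,0,0],[0,0,0,0,0,0]]'; python3 -c "
from h import *
phase('w6')"
```

```text
time_s: 12.45
position: [0.4521, -0.006, 0.1177]
tool_rot: [-3.141, -0.005, -0.002]
ft_force: [0.3, 0.1, 0.0]
width: 0.0873
shift cm [0.29 1.25 0.27] pos [ 0.4521 -0.006   0.1177] F [0.3 0.1 0. ] t 12.45 w 0.0873
axes
 [[ 1.     0.003  0.001]
 [ 0.003 -1.     0.001]
 [ 0.001 -0.001 -1.   ]]
```

View pics/w6m.png

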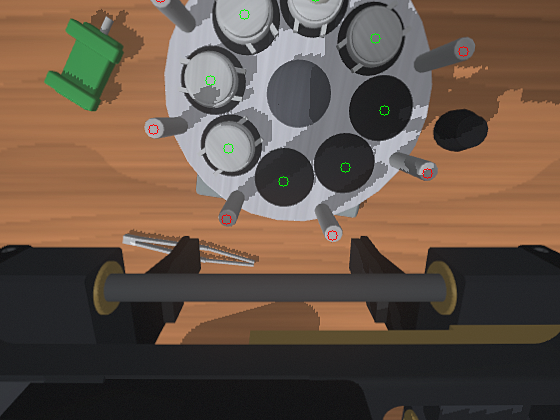

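Stop 2 is reached: the pins are on the marks and watch 2 is under the ram at (316,0). Next is the stroke for watch 3.

```bash
python3 -m inch '[[0,0.3,1,0,0,0],[0,0,1.5,0,0,0],[0,0,1.3,0,0,0],[0,0,0,0,0,0],[0,-0.4,0,0,0,0],[0.1,-0.4,0,0,0,0]]';python3 -m inch '[[0.1,-0.4,0,0,0,0],[0.1,-0.4,0,0,0,0],[0.2,-0.4,0,0,0,0]]'
```

```text
time_s: 13.1
position: [0.4516, -0.0032, 0.0764]
tool_rot: [3.14, 0.002, -0.004]
ft_force: [-7.4, -10.4, 3.3]
width: 0.0872
time_s: 13.4
position: [0.4515, 0.003, 0.0759]
tool_rot: [3.132, -0.008, -0.018]
ft_force: [-5.0, -7.1, 1.2]
width: 0.0868
```

```bash
python3 -m inch '[[0.1,-0.4,-0.1,0,0,0],[0.1,-0.4,0,0,0,0],[0.1,-0.4,0,0,0,0]]';python3 -m inch '[[0.1,-0.3,0,0,0,0],[0.1,-0.3,0,0,0,0],[0,-0.2,0,0,0,0]]'
```

```text
time_s: 13.7
position: [0.4516, 0.0109, 0.0763]
tool_rot: [3.126, -0.015, -0.029]
ft_force: [-2.8, -5.7, 0.1]
width: 0.0868
time_s: 14.0
position: [0.4521, 0.0169, 0.0763]
tool_rot: [3.123, -0.019, -0.035]
ft_force: [1.9, -3.4, -2.9]
width: 0.0871
```

```bash
python3 -m inch '[[0,-0.2,0,0,0,0],[0,-0.2,0,0,0,0],[0,-0.2,0,0,0,0],[0,-0.2,0,0,0,0]]';python3 -m inch '[[0,-0.2,0,0,0,0],[0,-0.2,0,0,0,0],[0,-0.2,0,0,0,0],[0,-0.1,0,0,0,0],[0,0,0,0,0,0],[0,0,0,0,0,0],[0,0,0,0,0,0],[0,0,0,0,0,0]]'; python3 -c "
from h import *
print(dark(ctrl.capture('side'))); print(dark(ctrl.capture('scene'),'scene'))"
```

```text
time_s: 14.4
position: [0.4523, 0.0255, 0.0766]
tool_rot: [3.123, -0.019, -0.034]
ft_force: [0.2, -2.0, -1.2]
width: 0.0868
time_s: 15.2
position: [0.4538, 0.0353, 0.0775]
tool_rot: [3.125, -0.016, -0.029]
ft_force: [-0.2, -1.1, -0.3]
width: 0.0866
(163.6, array([0, 0, 0, 0, 0, 0, 0, 4, 5, 5, 3, 3, 4, 3, 5, 5, 0, 0, 0, 1, 0, 0,
       0, 0]))
(-170.7, array([1, 4, 0, 0, 3, 0, 0, 1, 5, 5, 3, 5, 5, 4, 5, 5, 4, 5, 5, 0, 0, 0,
       0, 0]))
```

```bash
python3 -m inch '[[0,0,-2,0,0,0],[0,0,-3,1,1,0],[0,0,-4,0,0,0],[0,0,-4,0,0,0],[0,1.5,-3,0,0,0],[2,1.5,0,0,0,0],[3,1.5,0,0,0,0],[0,0,0,0,0,0],[0,0,0,0,0,0]]' 0; python3 -c "
from h import *
phase('w7'); im=cv2.imread('pics/w7m.png')
p=proj('wrist',[[.6015,-.0315,.182]])[0]; print(p); cv2.circle(im,(int(p[0]),int(p[1])),4,(255,0,255),1); cv2.imwrite('pics/w7m.png',im)"
```

```text
time_s: 16.2
position: [0.5051, -0.0114, 0.2444]
tool_rot: [-3.141, 0.015, -0.0]
ft_force: [-0.1, -0.1, 0.7]
width: 0.023
shift cm [-5.    0.76 12.94] pos [ 0.5051 -0.0114  0.2444] F [-0.1 -0.1  0.7] t 16.2 w 0.023
axes
 [[ 1.    -0.01   0.   ]
 [-0.01  -1.     0.001]
 [ 0.    -0.001 -1.   ]]
[302.28545905  86.1065431 ]
```

View pics/w7m.png

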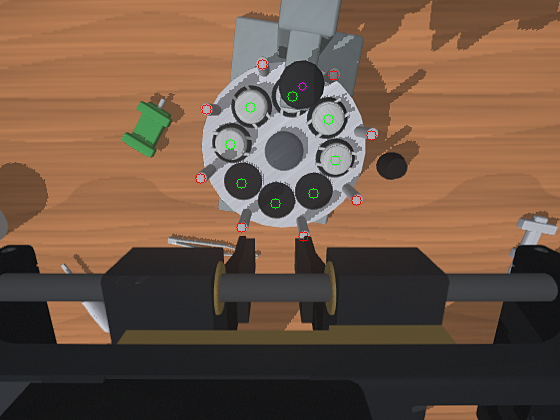

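Stop 3 is reached: the three empty nests, at (241,183), (275,203) and (313,193), are opposite the ram, so watch 3 is under it. The knob's centre at (301,87) matches the predicted ram_top at (302,86).

```bash
python3 -m inch '[[4,1,0,0,0,0],[4,0.8,0,0,0,0],[1.5,0,0,0,0,-0.5],[0,0,0,0,0,0],[0,0,0,0,0,0]]' 0; python3 -c "
from h import *
goto([.601,-.031,.192])"
```

```text
time_s: 16.75
position: [0.5989, -0.0282, 0.2429]
tool_rot: [-3.14, -0.005, 0.006]
ft_force: [0.1, 0.1, 0.4]
width: 0.0002
shift cm [0.23 0.29 5.09] pos [ 0.5989 -0.0282  0.2429] F [0.1 0.1 0.4] t 16.75 w 0.0002
axes
 [[ 1.     0.003 -0.004]
 [ 0.003 -1.     0.002]
 [-0.004 -0.002 -1.   ]]
```

```bash
python3 -m inch '[[0.2,0.2,1.5,0,0,0],[0,0,1.5,0,0,0],[0,0,1,0,0,0],[0,0,0,0,0,0],[0,0,0,0,0,0]]'; python3 -c "
from h import *
goto([.601,-.031,.183])"
```

```text
time_s: 17.25
position: [0.5971, -0.0292, 0.1999]
tool_rot: [-3.139, -0.006, 0.007]
ft_force: [0.1, -0.1, 0.4]
width: 0.0002
shift cm [0.4  0.18 1.69] pos [ 0.5971 -0.0292  0.1999] F [ 0.1 -0.1  0.4] t 17.25 w 0.0002
axes
 [[ 1.     0.004 -0.005]
 [ 0.004 -1.     0.003]
 [-0.005 -0.003 -1.   ]]
```

```bash
python3 -m inch '[[0.5,0.2,0.5,0,0,0],[0.1,0,0.4,0,0,0],[0,0,0.3,0,0,0],[0,0,0,0,0,0]]'; python3 -m inch '[[0.1,0,0.3,0,0,0],[0,0,0.3,0,0,0],[0,0,0.2,0,0,0]]'
```

```text
time_s: 17.65
position: [0.6041, -0.0314, 0.1881]
tool_rot: [-3.139, -0.006, 0.004]
ft_force: [0.8, 0.5, -0.1]
width: 0.0005
time_s: 17.95
position: [0.6055, -0.0314, 0.1802]
tool_rot: [-3.139, -0.006, 0.002]
ft_force: [-0.7, -0.7, 1.8]
width: 0.0008
```

```bash
python3 -m inch '[[-0.2,0,0.2,0,0,0],[-0.1,0,0.2,0,0,0]]'; python3 -m inch '[[0,0,0.2,0,0,0],[0,0,0.2,0,0,0]]'; python3 -m inch '[[0,0,0.2,0,0,0],[0,0,0.2,0,0,0]]'
```

```text
time_s: 18.15
position: [0.6044, -0.0313, 0.178]
tool_rot: [-3.139, -0.006, -0.006]
ft_force: [2.0, 0.5, 9.2]
width: 0.0002
time_s: 18.35
position: [0.6047, -0.0313, 0.1764]
tool_rot: [-3.139, -0.006, -0.01]
ft_force: [-4.0, -0.1, 9.7]
width: 0.0006
time_s: 18.55
position: [0.6046, -0.0314, 0.1747]
tool_rot: [-3.138, -0.006, -0.013]
ft_force: [-4.9, -0.7, 11.2]
width: 0.0007
```

```bash
python3 -m inch '[[0,0,0.2,0,0,0]]'; python3 -m inch '[[0,0,0.2,0,0,0]]'; python3 -m inch '[[0,0,0.2,0,0,0]]'; python3 -m inch '[[0,0,0.2,0,0,0]]'
```

```text
time_s: 18.65
position: [0.6048, -0.0313, 0.1746]
tool_rot: [-3.138, -0.006, -0.015]
ft_force: [-7.7, -0.5, 18.1]
width: 0.0003
time_s: 18.75
position: [0.6048, -0.0313, 0.1746]
tool_rot: [-3.138, -0.005, -0.017]
ft_force: [-8.6, 0.2, 15.8]
width: 0.0004
time_s: 18.85
position: [0.6048, -0.0314, 0.1746]
tool_rot: [-3.137, -0.005, -0.019]
ft_force: [-7.6, 0.6, 15.0]
width: 0.0004
time_s: 18.95
position: [0.6048, -0.0314, 0.1747]
tool_rot: [-3.137, -0.005, -0.021]
ft_force: [-7.1, -0.2, 14.9]
width: 0.0002
```

```bash
python3 -m inch '[[-0.05,0,0.26,0,0,0]]'; python3 -m inch '[[-0.05,0,0.28,0,0,0]]';  python3 -m inch '[[0,0,0.28,0,0,0]]'
```

```text
time_s: 19.05
position: [0.6047, -0.0313, 0.1746]
tool_rot: [-3.137, -0.005, -0.025]
ft_force: [-6.4, 0.3, 20.8]
width: 0.0004
time_s: 19.15
position: [0.6048, -0.0313, 0.1746]
tool_rot: [-3.137, -0.005, -0.029]
ft_force: [-6.8, 0.5, 21.0]
width: 0.0004
time_s: 19.25
position: [0.605, -0.0313, 0.1746]
tool_rot: [-3.136, -0.005, -0.032]
ft_force: [-10.6, -0.5, 23.0]
width: 0.0005
```

```bash
python3 -m inch '[[0,0,-0.2,0,0,0],[0,0,0,0,0,0]]'; python3 -m inch '[[0,0,-0.2,0,0,0]]'; python3 -m inch '[[0,0,-0.2,0,0,0],[0,0,-0.3,0,0,0],[0,0,-0.4,0,0,0],[0,0,-0.6,0,0,0],[0,0,0,0,0,0]]';python3 -m inch '[[0,0,-2,0,0,0],[0,0,-3,0,0,0],[-3,0,-2,0,0,0],[-4,0,0,0,0,0],[-4,0,0,0,0,0],[0,0,0,0,0,0],[0,0,0,0,0,0],[0,0,0,0,0,0]]'; python3 -c "
from h import *
phase('w8'); snap('side','side8')
a=cv2.imread('pics/w8m.png')[:300,100:460]; b=cv2.resize(cv2.imread('pics/side8.png')[170:290,240:390],(600,480),interpolation=cv2.INTER_CUBIC)
o=np.zeros((480,800,3),np.uint8); o[:,:480]=b[:,60:540]; o[:267,480:]=cv2.resize(a,(320,267)); cv2.imwrite('pics/c8.png',o)"
```

```text
time_s: 19.45
position: [0.6048, -0.0314, 0.1782]
tool_rot: [-3.136, -0.004, -0.035]
ft_force: [0.1, -0.1, 1.8]
width: 0.0005
time_s: 19.55
position: [0.6048, -0.0314, 0.1801]
tool_rot: [-3.136, -0.004, -0.035]
ft_force: [0.1, -0.1, 2.5]
width: 0.0003
time_s: 20.05
position: [0.604, -0.0314, 0.1952]
tool_rot: [-3.136, -0.005, -0.032]
ft_force: [0.3, 0.4, -1.1]
width: 0.0005
time_s: 20.85
position: [0.4887, -0.0321, 0.2647]
tool_rot: [-3.136, -0.005, -0.03]
ft_force: [0.2, -0.3, -0.6]
width: 0.0006
shift cm [-3.64 -1.29 14.91] pos [ 0.4887 -0.0321  0.2647] F [ 0.2 -0.3 -0.6] t 20.85 w 0.0006
axes
 [[ 1.     0.003  0.019]
 [ 0.003 -1.     0.005]
 [ 0.019 -0.005 -1.   ]]
```

View pics/c8.png

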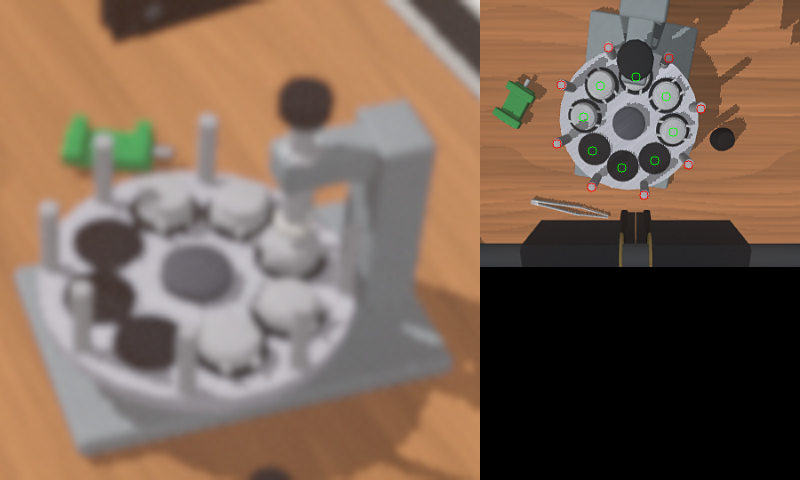

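```bash
python3 -c "
from h import *
print(ctrl.sign_off(), ctrl.state()['time_s'])"
```

```text
the job is handed in; nothing more can be done
the job is handed in; nothing more can be done
```

I turned the turret clockwise by its pins and let watches 1, 2 and 3 each come to rest in their click stop under the ram. I then pressed watch 3's caseback home, let the ram spring back up, and handed the job in at about 21 s.

- **Turning:** pushes on the pins read up to about 13 N between moves. After each click the wrist camera showed the pins on the marks for that stop. The turret did not run on to watch 4.
- **Pressing:** watch 3's caseback was yielding from about z = 0.178 m (9 to 11 N on the knob). The ram stopped hard at 0.1746 m and did not move further at up to 23 N down, about 25 N with the sideways part.
- **Release:** on the way up the knob pushed back with only about 2 N at z = 0.178 m, where it had taken 9 N going down. That fits a fully pressed caseback.
- **Last pictures:** the ram is up, watch 3 is still in its stop, and the arm is clear. Watches 4 and 5 never came under the ram, and I saw no sign that anything on the desk had been touched.
- **Weaker checks:**
  - The fingers pressed about 4 mm off the knob's centre, which put 7 to 11 N of sideways force on it at the stop.
  - The dark-nest angle estimate from the side camera was up to 20 degrees off when the gripper was in view, so I relied on the wrist pictures.
  - Full closure of the caseback is inferred from force and travel, not measured directly.

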